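# Free the carburettor plate from its index plunger

### The job

Two docking blocks on the repair bench each hold a plate with a sprung T-handle plunger. On the block that holds the carburettor, pull the plunger up and twist it so that it stays latched up, then draw the carburettor's plate out and set it down gently, flat inside the shallow steel parts tray. Leave the plunger latched up, and leave the finned engine cylinder and its plunger as they are.

Things in the scene. Friction and masses are not known exactly. Their poses are not given: they have to be found in the camera images.
- carb_plate: aluminium plate 80 x 70 x 8 mm carrying a carburettor 44 (x) x 36 (y) mm, 8 to 56 mm above the underside; grip it across y. About 0.45 kg. A 40 mm wide tongue runs to x = 98 mm under a bridge (play 6 mm a side, 4 mm above), pinned at x = 80 mm. Unpinned, slide it level along its own -x: free after 40 mm. Origin: underside below the carburettor, 20 mm above the bench when docked; z up
- carb_handle (a point): centre of the black T-grip on the sprung plunger that pins the carburettor's plate: a bar 50 (x) x 14 (y) x 22 mm (z up), its centre 86 mm above the bench when down, its length then along the plate's x. Under it is a slotted steel collar 22 x 52 mm, top 60 mm above the bench
- carb_lift (a joint): lift of that plunger, m: 0 down (pinning), 0.030 at most; the spring pushes down with 5 to 10 N. It turns only when lifted over 0.016. Lifted to about 0.024, twisted 60 to 95 degrees either way (stops at 100, little resistance) and let go, it settles on the collar at 0.016 and stays, the pin clear of the plate; twisted under 20 degrees it drops back
- cyl_plate: the other plate, not to be taken: same plate, but with a finned engine cylinder on it (fins 62 mm square, spark plug on top, 90 mm tall over all), in an identical docking block under an identical plunger. Either plate may be on the left. Origin: underside below the cylinder; x along its tongue, z up
- cyl_lift (a joint): lift in m of the other plunger, which pins the cylinder's plate; to stay at 0
- parts_tray: shallow steel tray fixed to the bench, 260 x 220 mm outside (x, y), rim 16 mm high, walls and floor 4 mm. Origin: centre of its underside; z up
Not all that is in view belongs to the job. What is shaped like the carb_plate but pink or yellow is not meant.

How it is judged:
On the way, in this order (a step that is already met when the one before it is completed fails the run):
1. the carburettor's plunger stays latched up by itself, the fingers touching nothing, its plate still in place (value of joint carb_lift above 0.012 m and contact force between the fingers and anything else below 0.3 N and distance of carb_plate from where it was at the start of the episode below 0.03 m), for 0.2 s.
2. the carburettor's plate is drawn out of its dock (distance of carb_plate from where it was at the start of the episode above 0.045 m), for 0.1 s.
At the end, for the whole second after the job is handed in: The carburettor's plate lies still and flat (5 degrees) on the floor of the parts tray, wholly inside the rim, released; its plunger is still latched up (lift over 12 mm); the cylinder's plate is within 20 mm of its start and its plunger is down (lift under 6 mm) (x of carb_plate in the frame of parts_tray between -0.1 and 0.1 m and y of carb_plate in the frame of parts_tray between -0.09 and 0.09 m and z of carb_plate in the frame of parts_tray between -0.002 and 0.01 m and angle between carb_plate's own z axis and vertical below 0.09 rad and linear speed of carb_plate below 0.03 m/s and value of joint carb_lift above 0.012 m and value of joint cyl_lift below 0.006 m and distance of cyl_plate from where it was at the start of the episode below 0.02 m); the robot touches nothing.
It fails at once if the plate is dropped: it falls free at over 0.8 m/s (linear speed of carb_plate above 0.8 m/s and contact force between carb_plate and the fingers below 0.05 N).
It fails at once if the cylinder's plunger is pulled (over 10 mm) (value of joint cyl_lift above 0.01 m).
It fails at once if the cylinder's plate is shifted by over 20 mm (distance of cyl_plate from where it was at the start of the episode above 0.02 m).
It also fails if it takes over 58 s, if anything falls off the work surface, if the arm or the gripper's body presses on something with over 40 N, if the wrist force passes 120 N, or if a joint passes its speed limit or range.

### The arm

A 6-joint arm with a two-finger parallel gripper is mounted at the origin on the work surface. World frame = base frame: x ahead of the robot, y to its left, z up, the work surface at z = 0. Lengths are in m, angles in rad, forces in N, time in s.
With the tool pointing down it reaches from about 0.325 to 0.9 m from the base axis. Payload 3.5 kg.
Tool frame: the origin (TCP) lies midway between the tips of the shut fingers; the grasp point (between the pads) lies 19 mm behind it; z points along the fingers, x is the direction in which the jaws open and shut, and the axes are right-handed (so a half turn about z gives the same grasp; the last joint's range is limited). The gripper opens to 85 mm and grips with 20 to 120 N. Pads are 22 mm wide; open, the fingers measure 114 mm over their backs; the gripper's body (76 mm by 85 mm) begins 54 mm behind the grasp point. The pads swing forward as they close: fully open they stand 13 mm farther back than shut.
Start: joints at [-1.42, 0.276, -0.026, 1.268, 0, 1.467], TCP at [0.157, -0.605, 0.207] pointing down, gripper open.
Joint ranges: [-3.12, 3.12], [-0.85, 1.88], [-1.08, 1.24], [-1.95, 2.15], [-1.57, 1.53], [-3.14, 3.14]. Speed limits (rad/s): [2.57, 2.57, 3.14, 3.14, 3.14, 3.14].

### API

Orientations are given as a rotation vector (axis times angle).
In Python, from bench import readout, imaging, workorder, spotter gives the robot as it stands.
- The arm moves only by the tool drive_tool, never from a script. Its argument "motion" is a list of rows, each a list of 5 numbers: the shift along the tool's x, y, z in m, then the turn about the tool's z in rad, then the finger opening in m, from 0 to 0.0854. In form: [[tx, ty, tz, spin, jaw], ...]. A call has exactly 5 rows; each row shifts and turns the commanded pose from where the row before left it, along the tool's axes as they then stand; what a row does not reach is not made up. A row lasts 1/8 s, in which the tool goes at most 62.5 mm and 10.7 degrees, less where a joint would pass 70% of its speed; a pose out of reach is approached as far as the arm can. A call is refused whole if a number of a shift passes 0.0625 or a number of a turn 0.188, either way. A call with a gripper value outside its range is refused whole. The fingers move at their own pace and stop on an object; "force" is the grip in N (left out, the last holds). Time passes only in rows, so rows that do not move let the fingers close, or fill a call up. It gives the time, the measured TCP pose, the force and the opening at its end, in the units of the state.
- readout.observe(): the state, without advancing time (a new reading comes with each control period).
- imaging.read_camera(name): name is "scene" or "side" or "wrist"; returns the picture (400x640x3 uint8, red, green, blue); there is no depth.
- imaging.calibration(name): a dict with "K" (3x3 intrinsics, pixels), "D" ([k1, k2, p1, p2, k3] as OpenCV has them; the pictures are not rectified), "T" (4x4, takes a point from camera to world coordinates). Camera axes: x right, y down, z forward; pixel columns grow to the right and rows downward; lengths in m; the calibration is good to about 2 mm. A picture is of the moment at which its call begins: read the wrist's pose just before it. calibration takes no time and is no camera call; for the wrist camera it gives the pose at the moment of the call.
- workorder.sign_off(): hands the job in, once; it reports no verdict.
Trained networks look in the newest picture that a camera, given by its name, has taken for a name from the list of things; names that differ only in an ending like _2 or _b are one class to them, and where a whole thing is asked for, a point or a joint stands for the part that bears it (a point fixed in the world has none). Each returns a list of dicts, best first, with "confidence" (0 to 1); they miss things now and then, are a little off and sometimes report something else, mostly with a low value. They report only what shows in the picture. A call takes as long as a camera call. They do not tell look-alikes from the thing itself.
- spotter.trace(camera, label): "region" (400x640 bool, what is visible of it) and "bbox" ([left, top, right, bottom] in pixels, round what is visible of it).
- spotter.landmark_of(camera, label): "location" ([column, row] in pixels: a listed point, or the origin of a listed thing).
The state is a dict: "clock": time; "qpos": joint angles; "joint_vel": joint speeds; "joint_efforts": joint torques, N m; "tcp_pos": TCP position; "tool_rot": TCP orientation; "ft_force": force on the tool from outside, world axes, zero at the start; "ft_torque": the same for the moment, N m; "opening": opening from 0.0 (shut) to 1.0 (fully open).
Only numpy, scipy, OpenCV 4.12 (cv2) and the standard library are available. Lean on these libraries where they do the work, as an engineer would, in place of code of your own. Each camera call takes 0.05 s, during which the arm holds its last target.

## Working session

There is one attempt and no reset: what is moved stays moved. The work goes in short steps, Python scripts to look and compute and a tool call to move; the robot and the scene stay as the last step left them, time stands still between calls to the robot, and variables do not carry over. Pictures are saved under pics/ and viewed, and the job is handed in when it is done.

Besides the shell and the picture viewer there is one more tool, called after "Request:" as name(argument=value, ...) on one line, values as JSON. drive_tool: Moves the arm, as the interface text tells. Its arguments: {"type":"object","properties":{"motion":{"type":"array","items":{"type":"array","items":{"type":"number"}}},"force":{"type":"number"}},"required":["motion"]}

```bash
ls; mkdir -p pics; python3 - <<'E'
from bench import readout, imaging, workorder, spotter
import cv2,numpy as np
print(readout.observe())
for n in ["scene","side","wrist"]:
    im=imaging.read_camera(n); cv2.imwrite(f"pics/{n}0.png",im[:,:,::-1])
    c=imaging.calibration(n); print(n,np.round(c["K"],1).tolist(),np.round(c["D"],3),np.round(c["T"],3).tolist())
    for l in ["carb_plate","carb_handle","cyl_plate","parts_tray"]:
        try:
            for d in spotter.landmark_of(n,l): print(n,l,np.round(d["location"],1),round(d["confidence"],2))
        except Exception as e: print(e)
E
```

```text
pics
{'clock': 0.0, 'qpos': array([-1.42040745e+00,  2.77125684e-01, -2.79074712e-02,  1.26796610e+00,
        1.18157287e-05,  1.46736815e+00]), 'joint_vel': array([0.00118806, 0.00042241, 0.00034178, 0.00136663, 0.0002202 ,
       0.00131369]), 'joint_efforts': array([ 4.02884525e-04, -4.45509338e+01,  2.95203942e+01,  1.64762529e-02,
        3.32684749e-05,  2.55068329e-06]), 'tcp_pos': array([ 0.15678987, -0.60415732,  0.20625175]), 'tool_rot': array([-2.48352986,  1.92147636,  0.00248959]), 'ft_force': array([-0.70341482,  0.22477269,  0.01516238]), 'ft_torque': array([ 0.00909902, -0.00291258, -0.00250546]), 'opening': 0.9959453096036007}
scene [[374.5, 0.0, 322.4], [0.0, 374.5, 198.6], [0.0, 0.0, 1.0]] [-0.007  0.     0.     0.     0.   ] [[-0.217, 0.668, -0.712, 1.45], [0.976, 0.133, -0.172, 0.038], [-0.02, -0.732, -0.681, 0.976], [0.0, 0.0, 0.0, 1.0]]
scene carb_plate [205.7 190.8] 0.74
scene carb_plate [316.5 223. ] 0.65
scene carb_plate [360.9 191.2] 0.64
scene carb_handle [310.8 226.3] 0.52
scene cyl_plate [382.  222.9] 0.8
scene parts_tray [468.7 236.8] 0.65
side [[484.0, 0.0, 310.1], [0.0, 484.0, 197.4], [0.0, 0.0, 1.0]] [0.012 0.    0.    0.    0.   ] [[-0.706, -0.38, 0.598, -0.315], [-0.708, 0.366, -0.604, 0.685], [0.011, -0.85, -0.527, 0.839], [0.0, 0.0, 0.0, 1.0]]
side carb_plate [305.7 206.6] 0.97
side carb_plate [322.6 265.4] 0.61
side carb_plate [420.4 172.6] 0.55
side carb_plate [290.4 181.5] 0.27
side carb_handle [291.4 183.1] 0.51
side cyl_plate [261.9 247.5] 0.65
side parts_tray [165.5 305.1] 0.92
wrist [[334.7, 0.0, 326.8], [0.0, 334.7, 199.9], [0.0, 0.0, 1.0]] [-0.061  0.     0.     0.     0.   ] [[0.251, -0.931, -0.267, 0.225], [-0.968, -0.241, -0.069, -0.588], [0.0, 0.276, -0.961, 0.375], [0.0, 0.0, 0.0, 1.0]]
```

View pics/scene0.png

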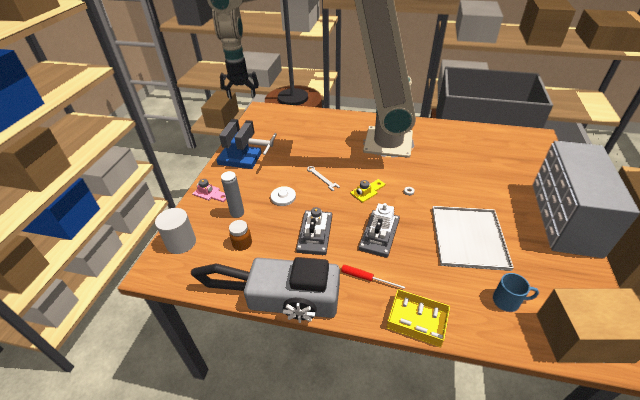

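View pics/side0.png

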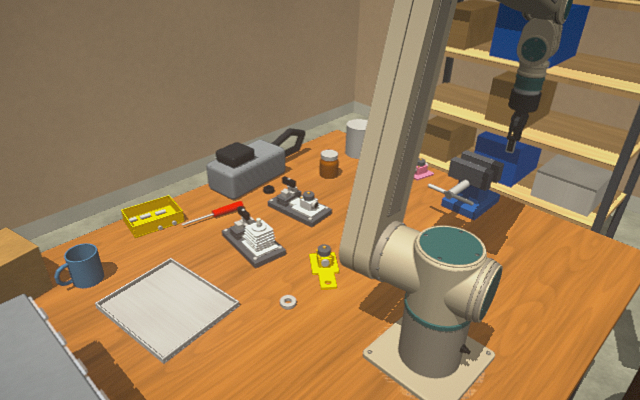

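View pics/wrist0.png

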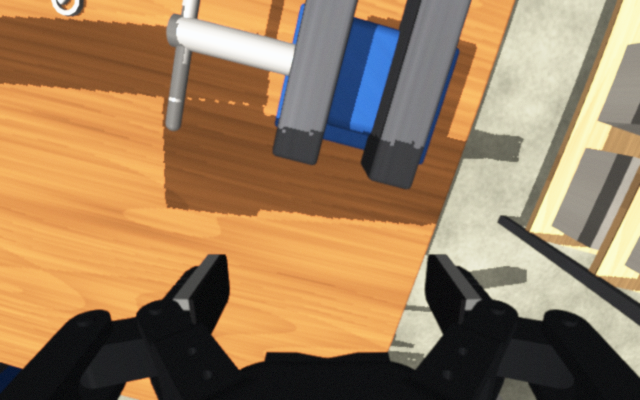

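```bash
cat > h.py <<'E'
from bench import readout, imaging, workorder, spotter
import cv2,numpy as np
from scipy.spatial.transform import Rotation as R
def ray(c,uv):
    p=cv2.undistortPoints(np.array([[uv]],float),np.array(c["K"]),np.array(c["D"]))[0,0]
    T=np.array(c["T"]); d=T[:3,:3]@np.array([p[0],p[1],1]); return T[:3,3],d
def atz(c,uv,z):
    o,d=ray(c,uv); return o+d*(z-o[2])/d[2]
def proj(c,P):
    T=np.linalg.inv(np.array(c["T"])); P=np.atleast_2d(np.asarray(P,float))
    return cv2.projectPoints(P,cv2.Rodrigues(T[:3,:3])[0],T[:3,3],np.array(c["K"]),np.array(c["D"]))[0][:,0]
E
python3 - <<'E'
from h import *
a=cv2.imread("pics/scene0.png")[190:270,280:420]; b=cv2.imread("pics/side0.png")[160:280,200:350]
cv2.imwrite("pics/c1.png",cv2.resize(a,None,fx=5,fy=5,interpolation=2)); cv2.imwrite("pics/c2.png",cv2.resize(b,None,fx=5,fy=5,interpolation=2))
s=imaging.calibration("scene"); d=imaging.calibration("side")
print(atz(s,(316.5,223),.02),atz(d,(305.7,206.6),.02),atz(s,(310.8,226.3),.086),atz(d,(291.4,183.1),.086))
print(atz(s,(382,222.9),.02),atz(d,(261.9,247.5),.02))
print("tray",atz(s,(468.7,236.8),0),atz(d,(165.5,305.1),0))
for n in["scene","side"]: print([ (x["bbox"],round(x["confidence"],2)) for x in spotter.trace(n,"parts_tray")])
E
```

```text
[ 0.57572462 -0.19761174  0.02      ] [ 0.58549307 -0.20550139  0.02      ] [ 0.65400586 -0.19614251  0.086     ] [ 0.63934342 -0.19572128  0.086     ]
[0.5299877  0.02673589 0.02      ] [0.52139148 0.02595168 0.02      ]
tray [ 5.17641844e-01  3.22853551e-01 -1.11022302e-16] [0.53019538 0.32144356 0.        ]
[([433.2, 206.6, 513.9, 269.0], 0.61)]
[([93.4, 259.7, 240.6, 362.8], 0.75)]
```

View pics/c1.png

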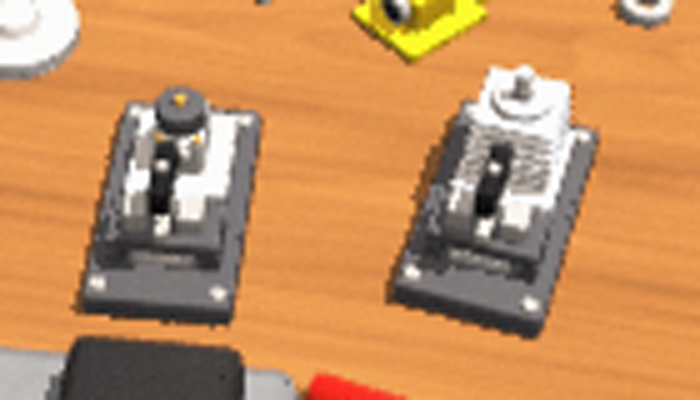

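View pics/c2.png

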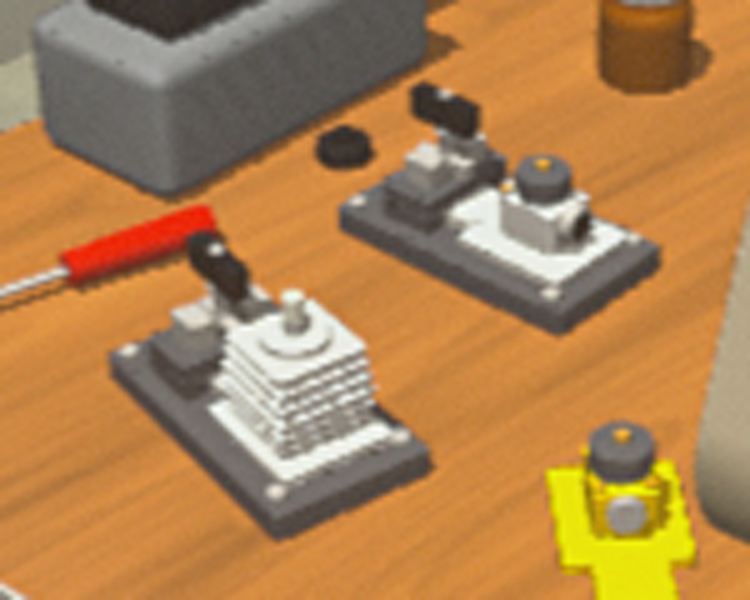

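```bash
cat >> h.py <<'E'
def plan(tgt,yaw,n,jaw=0.085,start=None,yaw0=None):
    s=readout.observe(); p=np.array(s["tcp_pos"]); Rm=R.from_rotvec(s["tool_rot"]).as_matrix()
    if start is not None: p=np.array(start,float)
    y=np.arctan2(Rm[1,0],Rm[0,0]) if yaw0 is None else yaw0
    dy=(yaw-y+np.pi)%(2*np.pi)-np.pi; d=(np.array(tgt)-p)/n
    print("pos",np.round(p,4),"yaw",round(np.degrees(y),2),"tilt",np.round(Rm[:,2],4),"f",np.round(s["ft_force"],2),"t",round(s["clock"],2),"open",round(s["opening"],3),"q",np.round(s["qpos"],2))
    for i in range(n):
        c,sn=np.cos(y),np.sin(y)
        tx=c*d[0]+sn*d[1]; ty=sn*d[0]-c*d[1]   # tool y = z_down x x = (sin,-cos)
        print([round(float(v),4) for v in (tx,ty,-d[2],-dy/n,jaw)])
        y+=dy/n
E
python3 - <<'E'
from h import *
plan([0.157,-0.6,0.3],np.radians(-56),2)
plan([0.54,-0.2,0.31],np.pi/2,15,start=[0.157,-0.604,0.3],yaw0=np.radians(-56))
E
```

```text
pos [ 0.1569 -0.605   0.2075] yaw -75.46 tilt [ 0.e+00 -1.e-04 -1.e+00] f [ 0.39 -0.42  0.27] t 0.85 open 0.998 q [-1.42  0.28 -0.03  1.27  0.    1.47]
[-0.0024, -0.0007, -0.0463, -0.1698, 0.085]
[-0.0023, -0.0011, -0.0463, -0.1698, 0.085]
pos [ 0.157 -0.604  0.3  ] yaw -56.0 tilt [ 0.e+00 -1.e-04 -1.e+00] f [ 0.39 -0.42  0.27] t 0.85 open 0.998 q [-1.42  0.28 -0.03  1.27  0.    1.47]
[-0.0081, -0.0362, -0.0007, -0.1699, 0.085]
[-0.0018, -0.0371, -0.0007, -0.1699, 0.085]
[0.0045, -0.0368, -0.0007, -0.1699, 0.085]
[0.0106, -0.0356, -0.0007, -0.1699, 0.085]
[0.0165, -0.0332, -0.0007, -0.1699, 0.085]
[0.0219, -0.03, -0.0007, -0.1699, 0.085]
[0.0266, -0.0258, -0.0007, -0.1699, 0.085]
[0.0306, -0.021, -0.0007, -0.1699, 0.085]
[0.0337, -0.0155, -0.0007, -0.1699, 0.085]
[0.0359, -0.0096, -0.0007, -0.1699, 0.085]
[0.037, -0.0034, -0.0007, -0.1699, 0.085]
[0.037, 0.0029, -0.0007, -0.1699, 0.085]
[0.036, 0.0091, -0.0007, -0.1699, 0.085]
[0.0339, 0.0151, -0.0007, -0.1699, 0.085]
[0.0309, 0.0206, -0.0007, -0.1699, 0.085]
```

Request:
drive_tool(motion=[[-0.002,-0.001,-0.046,-0.17,0.085],[-0.002,-0.001,-0.046,-0.17,0.085],[-0.008,-0.036,-0.001,-0.17,0.085],[-0.002,-0.037,-0.001,-0.17,0.085],[0.0045,-0.037,-0.001,-0.17,0.085]])

```text
clock: 1.48
tcp_pos: [0.2344, -0.519, 0.3027]
tool_rot: [3.058, -0.719, 0.001]
ft_force: [-0.2, 0.6, 0.7]
opening: 0.995
```

Request:
drive_tool(motion=[[0.0106,-0.0356,-0.001,-0.17,0.05],[0.0165,-0.033,-0.001,-0.17,0.05],[0.022,-0.03,-0.001,-0.17,0.05],[0.0266,-0.026,-0.001,-0.17,0.05],[0.0306,-0.021,0,-0.17,0.05]])

```text
clock: 2.1
tcp_pos: [0.3621, -0.384, 0.3067]
tool_rot: [3.082, 0.606, 0.0]
ft_force: [-0.3, 0.0, 0.5]
opening: 0.586
```

Request:
drive_tool(motion=[[0.0337,-0.0155,0,-0.17,0.05],[0.036,-0.0096,0,-0.17,0.05],[0.037,-0.0034,0,-0.17,0.05],[0.037,0.003,0,-0.17,0.05],[0.036,0.009,0,-0.17,0.05]])

```text
clock: 2.72
tcp_pos: [0.4895, -0.2488, 0.3066]
tool_rot: [2.558, 1.823, 0.0]
ft_force: [0.6, -0.7, -0.7]
opening: 0.586
```

Request:
drive_tool(motion=[[0.034,0.015,0,-0.17,0.05],[0.031,0.0206,0,-0.17,0.05],[0,0,0,0,0.05],[0,0,0,0,0.05],[0,0,0,0,0.05]])

```text
clock: 3.35
tcp_pos: [0.539, -0.1963, 0.3065]
tool_rot: [-2.221, -2.222, 0.0]
ft_force: [-0.1, 0.6, -0.0]
opening: 0.589
```

```bash
python3 - <<'E'
from h import *
plan([0.54,-0.2,0.31],np.pi/2,1,jaw=.05)
c=imaging.calibration("wrist"); im=imaging.read_camera("wrist"); cv2.imwrite("pics/w1.png",im[:,:,::-1]); np.savez("w1.npz",**c)
for l,z in [("carb_plate",.02),("carb_handle",.086)]:
    for d in spotter.landmark_of("wrist",l): print(l,np.round(d["location"],1),round(d["confidence"],2),np.round(atz(c,d["location"],z),4))
E
```

```text
pos [ 0.539  -0.1963  0.3065] yaw 90.02 tilt [-2.e-04 -2.e-04 -1.e+00] f [-0.1   0.6  -0.05] t 3.35 open 0.589 q [-0.46  0.15  0.02  1.44 -0.   -0.46]
[-0.0037, 0.001, -0.0035, 0.0003, 0.05]
carb_plate [429.7  26. ] 0.84 [ 0.374  -0.0678  0.02  ]
carb_plate [324.2 180.8] 0.83 [ 0.5731 -0.2003  0.02  ]
carb_plate [  4.5 117.9] 0.65 [ 0.4803 -0.6512  0.02  ]
carb_handle [326.5 256.5] 0.65 [ 0.6565 -0.1971  0.086 ]
```

View pics/w1.png

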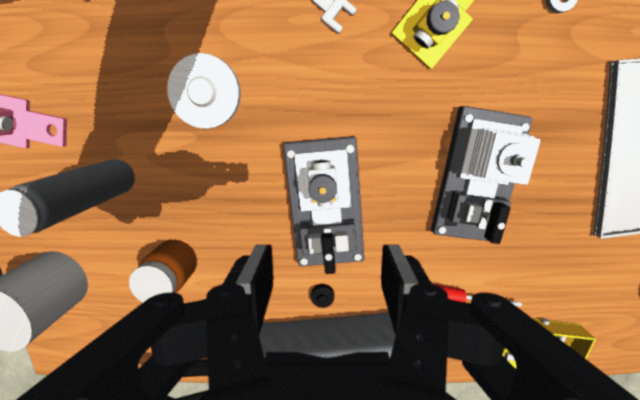

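```bash
python3 - <<'E'
from h import *
a=cv2.imread("pics/w1.png")[125:285,270:390]
a=cv2.resize(a,None,fx=4,fy=4,interpolation=2);cv2.imwrite("pics/w1c.png",a)
E
```

```text
(no output)
```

View pics/w1c.png

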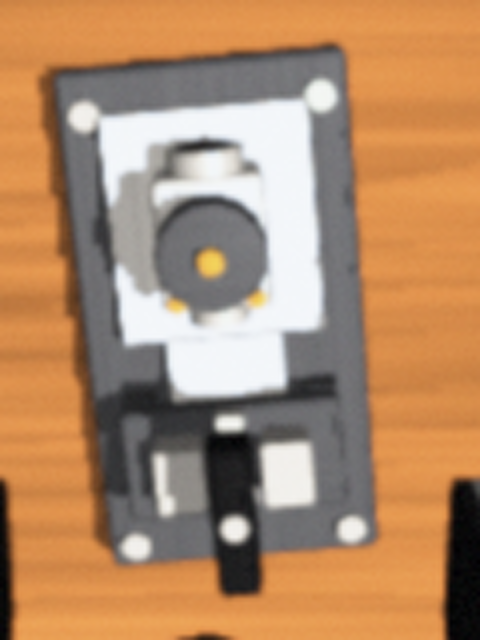

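```bash
python3 - <<'E'
from h import *
c=dict(np.load("w1.npz"))
f=lambda u,v:(u/4+270-.4,v/4+125-.4)
P=[atz(c,f(*p),.02) for p in [(84,117),(321,96),(136,547),(352,530)]]
print(np.round(P,4))
for a,b in [(0,2),(1,3)]:
    d=P[b]-P[a]; print(np.degrees(np.arctan2(d[1],d[0])),np.linalg.norm(d))
for a,b in [(0,1),(2,3)]:
    d=P[b]-P[a]; print(np.degrees(np.arctan2(-d[0],d[1])),np.linalg.norm(d))
print("mean",np.mean(P,0))
Q=[atz(c,f(*p),.028) for p in [(100,115),(308,100),(126,343),(323,328)]]
print("plate",np.round(Q,4),np.mean(Q,0))
for a,b in [(0,2),(1,3)]:
    d=Q[b]-Q[a]; print(np.degrees(np.arctan2(d[1],d[0])),np.linalg.norm(d))
print("handle top",atz(c,f(235,528),.097),atz(c,f(235,528),.099))
print("carb knob",atz(c,f(211,263),.076))
s=imaging.calibration("scene"); print("scene handle", atz(s,(280+162/5,190+163/5),.097))
E
```

```text
[[ 0.5355 -0.2459  0.02  ]
 [ 0.5284 -0.1655  0.02  ]
 [ 0.6963 -0.2314  0.02  ]
 [ 0.6893 -0.1509  0.02  ]]
5.167272145935643 0.16144143398661984
5.193958349230747 0.161585408239763
5.044337704708749 0.08073355747610694
4.942383464566817 0.08080925447312554
mean [ 0.61240263 -0.19841586  0.02      ]
plate [[ 0.5337 -0.2397  0.028 ]
 [ 0.5287 -0.1703  0.028 ]
 [ 0.6136 -0.2327  0.028 ]
 [ 0.6081 -0.1639  0.028 ]] [ 0.57104246 -0.20163947  0.028     ]
5.011560485274668 0.08023298182448227
4.677424606686852 0.07967527787619973
handle top [ 0.65128564 -0.19478169  0.097     ] [ 0.65031948 -0.19479145  0.099     ]
carb knob [ 0.57229628 -0.20215178  0.076     ]
scene handle [ 0.64700474 -0.19206842  0.097     ]
```

```bash
python3 - <<'E'
from h import *
plan([0.651,-0.1947,0.13],np.radians(95),5,jaw=.05)
E
```

```text
pos [ 0.5391 -0.1962  0.3065] yaw 90.03 tilt [ 0.e+00 -1.e-04 -1.e+00] f [-0.17  0.54 -0.11] t 3.5 open 0.587 q [-0.46  0.15  0.02  1.44 -0.   -0.46]
[0.0003, 0.0224, 0.0353, -0.0173, 0.05]
[-0.0001, 0.0224, 0.0353, -0.0173, 0.05]
[-0.0005, 0.0224, 0.0353, -0.0173, 0.05]
[-0.0009, 0.0224, 0.0353, -0.0173, 0.05]
[-0.0013, 0.0223, 0.0353, -0.0173, 0.05]
```

Request:
drive_tool(motion=[[0,0.028,0.035,-0.022,0.05],[0,0.028,0.035,-0.022,0.05],[-0.001,0.028,0.035,-0.022,0.05],[-0.001,0.028,0.035,-0.021,0.05],[0,0,0.03,0,0.05]])

```text
clock: 4.12
tcp_pos: [0.653, -0.1941, 0.1346]
tool_rot: [2.12, 2.318, 0.0]
ft_force: [-0.4, 0.4, 0.5]
opening: 0.589
```

```bash
python3 - <<'E'
from h import *
plan([0.651,-0.1947,0.07],np.radians(95),3,jaw=.05)
c=imaging.calibration("wrist"); im=imaging.read_camera("wrist"); cv2.imwrite("pics/w2.png",im[:,:,::-1])
print(proj(c,[[.651,-.1947,.097],[.571,-.2016,.076]]))
E
```

```text
pos [ 0.653  -0.1941  0.1346] yaw 95.1 tilt [ 3.e-04  0.e+00 -1.e+00] f [-0.44  0.42  0.54] t 4.12 open 0.589 q [-0.38  0.42  0.01  1.17  0.   -0.47]
[-0.0002, -0.0007, 0.0215, 0.0006, 0.05]
[-0.0002, -0.0007, 0.0215, 0.0006, 0.05]
[-0.0002, -0.0007, 0.0215, 0.0006, 0.05]
[[326.78335248 212.46592681]
 [327.11619305  83.32699666]]
```

View pics/w2.png

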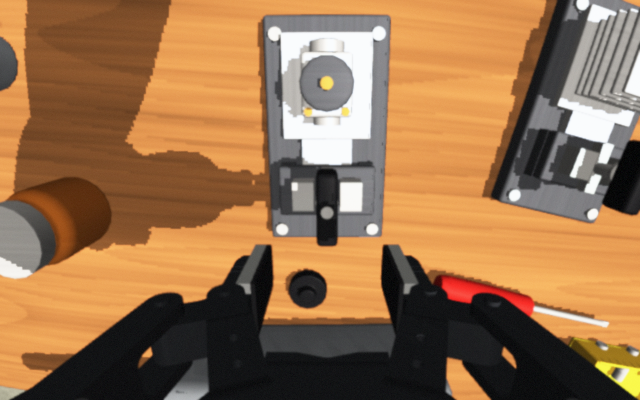

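Request:
drive_tool(motion=[[0,-0.001,0.022,0,0.05],[-0.0005,-0.001,0.0215,0,0.05],[0,0,0.021,0,0.05],[0,0,0,0,0.01],[0,0,0,0,0.01]], force=60)

```text
clock: 4.8
tcp_pos: [0.6502, -0.1948, 0.0732]
tool_rot: [2.12, 2.317, 0.001]
ft_force: [-0.1, 0.4, -0.1]
opening: 0.167
```

Request:
drive_tool(motion=[[0,0,0,0,0.005],[0,0,0,0,0.005],[0,0,0,0,0.005],[0,0,0,0,0.005],[0,0,0,0,0.005]])

```text
clock: 5.42
tcp_pos: [0.6507, -0.1947, 0.0733]
tool_rot: [2.119, 2.317, 0.001]
ft_force: [0.1, 0.5, 6.0]
opening: 0.059
```

```bash
python3 - <<'E'
from h import *
plan([0.651,-0.1947,0.095],np.radians(95),3,jaw=.005)
E
```

```text
pos [ 0.6507 -0.1947  0.0733] yaw 95.11 tilt [ 0.0021 -0.001  -1.    ] f [0.12 0.55 6.03] t 5.42 open 0.059 q [-0.39  0.46 -0.06  1.05 -0.   -0.47]
[-0.0, 0.0001, -0.0072, 0.0006, 0.005]
[-0.0, 0.0001, -0.0072, 0.0006, 0.005]
[-0.0, 0.0001, -0.0072, 0.0006, 0.005]
```

```bash
python3 - <<'E'
from h import *
for n in ["wrist","side","scene"]:
    im=imaging.read_camera(n)[:,:,::-1]
    if n=="side": im=cv2.resize(im[140:260,220:370],None,fx=4,fy=4,interpolation=2)
    if n=="scene": im=cv2.resize(im[160:270,260:400],None,fx=4,fy=4,interpolation=2)
    cv2.imwrite(f"pics/{n}3.png",im)
E
```

```text
(no output)
```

View pics/wrist3.png

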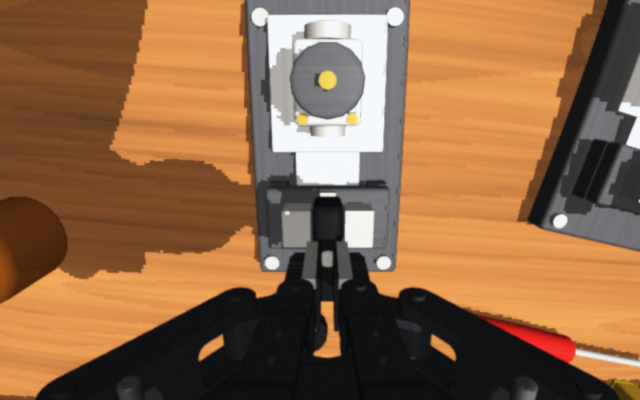

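View pics/side3.png

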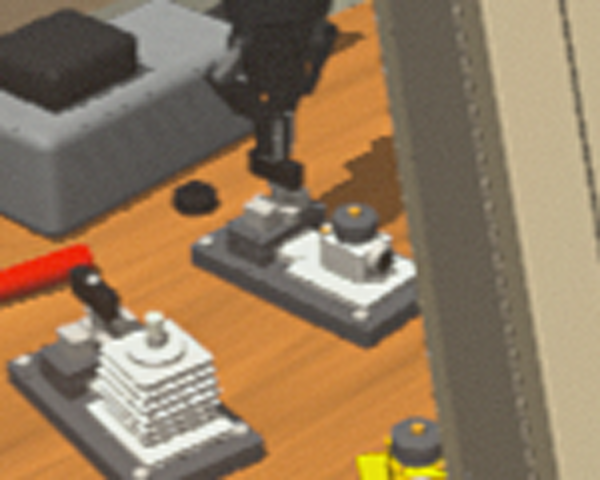

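View pics/scene3.png

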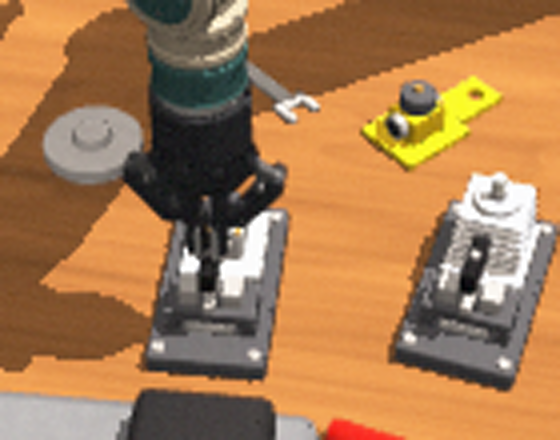

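```bash
python3 - <<'E'
from h import *
im=cv2.imread("pics/wrist3.png")[170:340,230:430]
cv2.imwrite("pics/w3c.png",cv2.resize(im,None,fx=4,fy=3.5,interpolation=2))
c=imaging.calibration("wrist"); s=readout.observe()
print(proj(c,[[.651,-.1947,.097],[.651,-.2017,.097],[.651,-.1877,.097],s["tcp_pos"]]),s["opening"])
E
```

```text
[[327.67657002 258.21106998]
 [312.85711181 256.99901977]
 [342.46211135 259.40623445]
 [327.68803563 237.93316332]] 0.05360575301348593
```

View pics/w3c.png

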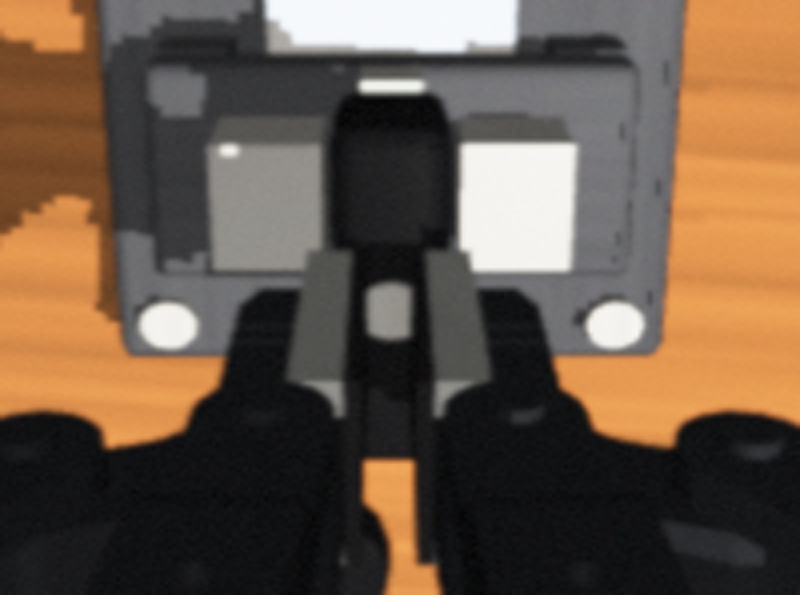

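Request:
drive_tool(motion=[[0,0,-0.004,0,0.005],[0,0,-0.004,0,0.005],[0,0,0,0,0.005],[0,0,0,0,0.005],[0,0,0,0,0.005]])

```text
clock: 6.2
tcp_pos: [0.6495, -0.1942, 0.0796]
tool_rot: [-2.12, -2.318, 0.0]
ft_force: [-0.1, 0.1, 0.3]
opening: 0.057
```

```bash
python3 - <<'E'
from h import *
print(readout.observe()["opening"])
im=imaging.read_camera("wrist")[:,:,::-1]
im=im[170:340,230:430]
cv2.imwrite("pics/w4c.png",cv2.resize(im,None,fx=4,fy=3.5,interpolation=2))
E
```

```text
0.05691501368465747
```

View pics/w4c.png

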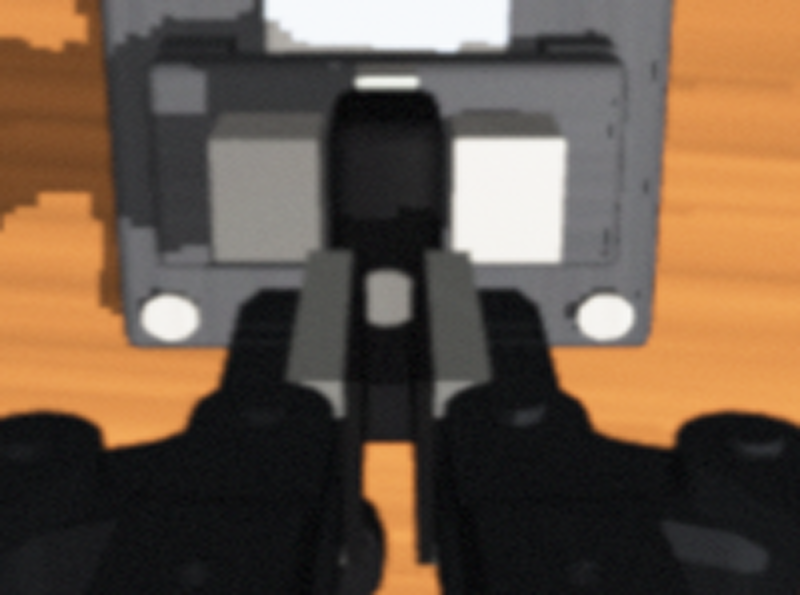

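```bash
python3 - <<'E'
from h import *
s=readout.observe(); t=s["tcp_pos"]
for n,(x0,y0) in [("side",(260,140)),("scene",(270,180))]:
    im=imaging.read_camera(n)[:,:,::-1]; c=imaging.calibration(n)
    im=cv2.resize(im[y0:y0+80,x0:x0+100],None,fx=7,fy=7,interpolation=2)
    for P,col in [(t,(0,0,255)),([.651,-.1947,.097],(0,255,0)),([.651,-.1947,.06],(255,0,0)),([t[0],t[1],t[2]+.019],(255,0,255))]:
        u=(proj(c,P)[0]-[x0,y0])*7+3; cv2.circle(im,tuple(int(v) for v in u),4,col,-1)
    cv2.imwrite(f"pics/{n}5.png",im)
E
```

```text
(no output)
```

View pics/side5.png

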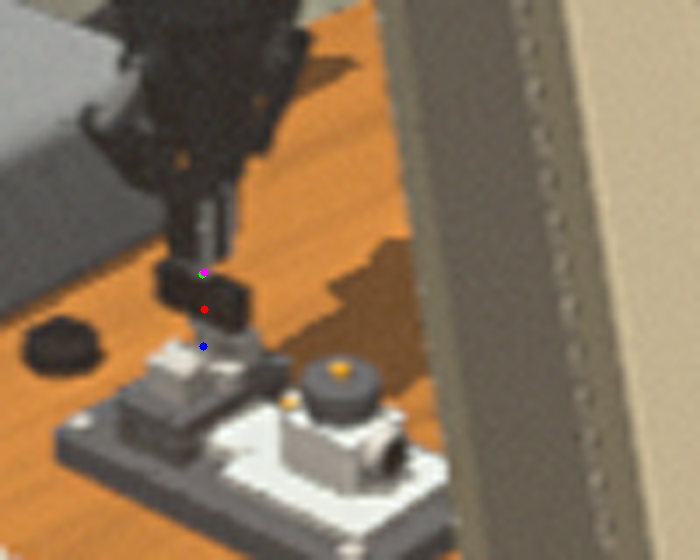

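View pics/scene5.png

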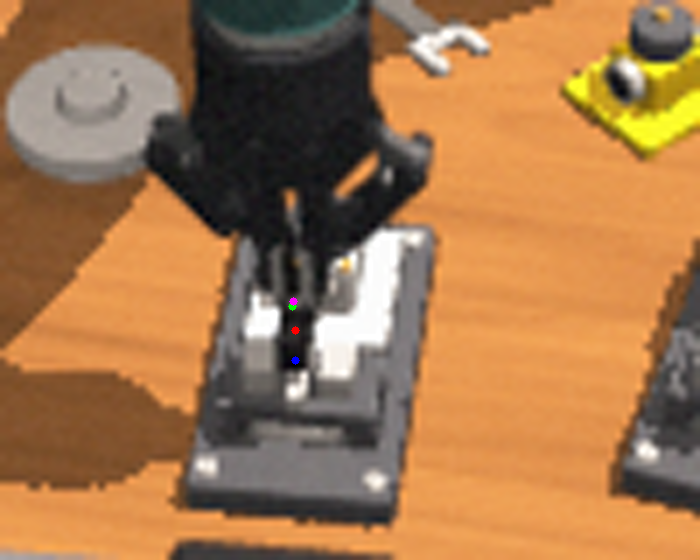

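Request:
drive_tool(motion=[[0,0.001,0,0,0.05],[0,0,0,0,0.05],[-0.0005,0,0.01,0,0.05],[0,0,0.011,0,0.05],[0,0,0.009,0,0.05]])

```text
clock: 6.98
tcp_pos: [0.65, -0.1944, 0.0484]
tool_rot: [-2.119, -2.317, 0.001]
ft_force: [-0.7, -0.2, -0.2]
opening: 0.585
```

```bash
python3 - <<'E'
from h import *
plan([0.651,-0.1947,0.049],np.radians(95),1,jaw=.05)
t=readout.observe()["tcp_pos"]
for n,(x0,y0) in [("side",(260,140)),("wrist",(230,170))]:
    im=imaging.read_camera(n)[:,:,::-1]; c=imaging.calibration(n)
    w,h=(100,80) if n=="side" else (200,160)
    im=cv2.resize(im[y0:y0+h,x0:x0+w],None,fx=4 if n=="wrist" else 7,fy=3.5 if n=="wrist" else 7,interpolation=2)
    cv2.imwrite(f"pics/{n}6.png",im)
E
```

```text
pos [ 0.65   -0.1944  0.0484] yaw 95.11 tilt [-1.5e-03  6.0e-04 -1.0e+00] f [-0.75 -0.17 -0.25] t 6.97 open 0.585 q [-0.39  0.48 -0.08  1.01  0.   -0.47]
[-0.0004, 0.001, -0.0006, 0.0019, 0.05]
```

View pics/side6.png

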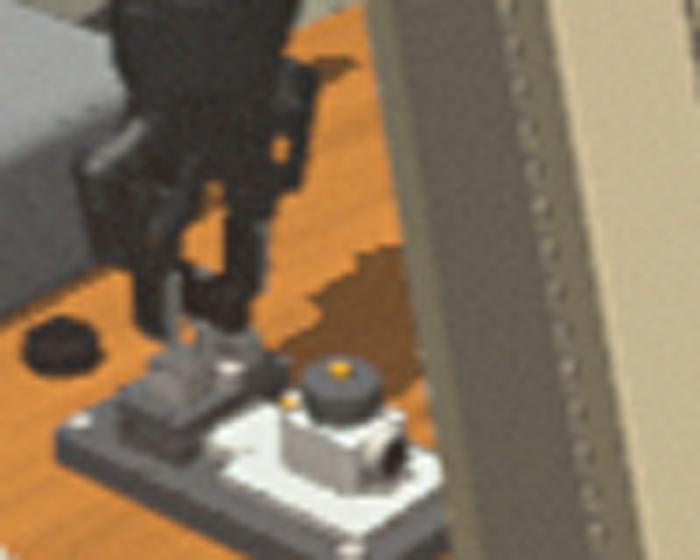

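View pics/wrist6.png

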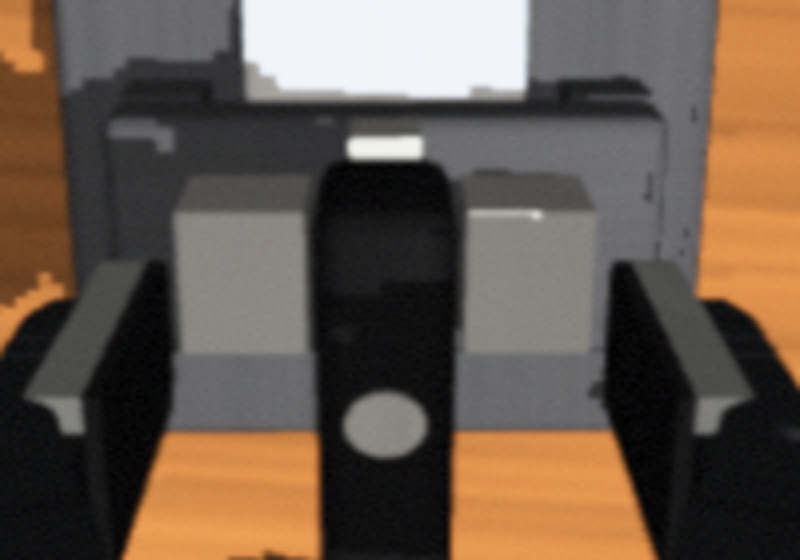

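Request:
drive_tool(motion=[[0,0.001,0,0,0.02],[0,0,0,0,0.008],[0,0,0,0,0.008],[0,0,0,0,0.008],[0,0,0,0,0.008]], force=60)

```text
clock: 7.7
tcp_pos: [0.6523, -0.1944, 0.0506]
tool_rot: [2.119, 2.318, 0.002]
ft_force: [0.6, 2.4, 4.1]
opening: 0.148
```

Request:
drive_tool(motion=[[0,0,-0.004,0,0.008],[0,0,-0.004,0,0.008],[0,0,0,0,0.008],[0,0,0,0,0.008],[0,0,0,0,0.008]])

```text
clock: 8.32
tcp_pos: [0.652, -0.1944, 0.0577]
tool_rot: [2.12, 2.318, 0.001]
ft_force: [5.4, 1.8, -7.2]
opening: 0.148
```

Request:
drive_tool(motion=[[0,0,-0.006,0,0.008],[0,0,-0.006,0,0.008],[0,0,-0.006,0,0.008],[0,0,0,0,0.008],[0,0,0,0,0.008]])

```text
clock: 8.95
tcp_pos: [0.6519, -0.1944, 0.0751]
tool_rot: [-2.12, -2.318, -0.001]
ft_force: [6.3, 1.4, -10.6]
opening: 0.144
```

```bash
python3 - <<'E'
from h import *
plan([0.651,-0.1947,0.076],np.radians(95),1,jaw=.008)
for n,(x0,y0) in [("side",(260,140))]:
    im=imaging.read_camera(n)[:,:,::-1]
    im=cv2.resize(im[y0:y0+80,x0:x0+100],None,fx=7,fy=7,interpolation=2)
    cv2.imwrite(f"pics/{n}7.png",im)
E
```

```text
pos [ 0.6519 -0.1944  0.0751] yaw 95.12 tilt [ 3.e-04  5.e-04 -1.e+00] f [  6.29   1.35 -10.62] t 8.95 open 0.144 q [-0.38  0.46 -0.05  1.06  0.   -0.47]
[-0.0002, -0.001, -0.0009, 0.0021, 0.008]
```

View pics/side7.png

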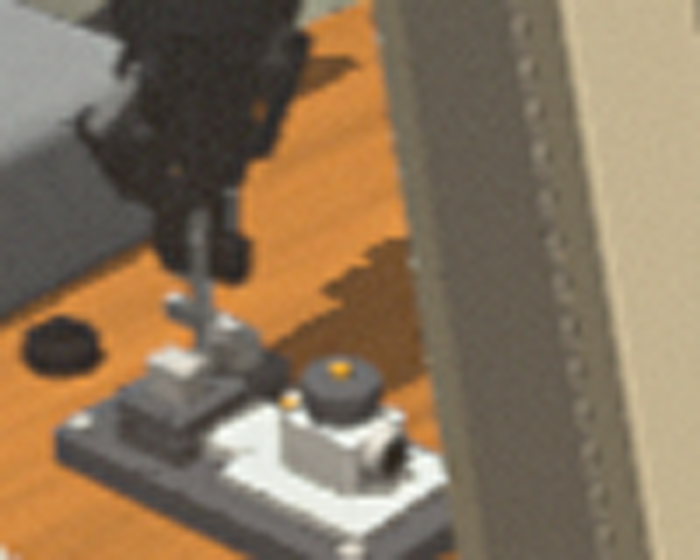

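Request:
drive_tool(motion=[[0,0.001,0,0.14,0.008],[0,0,0,0.14,0.008],[0,0,0,0.14,0.008],[0,0,0,0.14,0.008],[0,0,0,0.14,0.008]])

```text
clock: 9.62
tcp_pos: [0.6515, -0.1958, 0.0747]
tool_rot: [2.79, 1.443, -0.006]
ft_force: [3.2, -3.2, -9.4]
opening: 0.148
```

Request:
drive_tool(motion=[[0,0,0,0.14,0.008],[0,0,0,0.14,0.008],[0,0,0,0.14,0.008],[0,0,0,0.14,0.008],[0,0,0,0.14,0.008]])

```text
clock: 10.25
tcp_pos: [0.6502, -0.1967, 0.0743]
tool_rot: [3.113, 0.397, -0.009]
ft_force: [0.4, -5.8, -10.3]
opening: 0.15
```

```bash
python3 - <<'E'
from h import *
plan([0.651,-0.1947,0.076],np.radians(15),1,jaw=.008)
print(readout.observe()["ft_torque"])
a,b=imaging.read_camera("side"),imaging.read_camera("scene")
im=np.hstack([cv2.resize(a[140:220,260:335],None,fx=5,fy=5),cv2.resize(b[185:265,270:345],None,fx=5,fy=5)])
cv2.imwrite("pics/8.png",im[:,:,::-1])
E
```

```text
pos [ 0.6502 -0.1967  0.0743] yaw 14.54 tilt [-0.0054 -0.004  -1.    ] f [  0.37  -5.78 -10.28] t 10.25 open 0.15 q [-0.39  0.46 -0.05  1.06 -0.01  0.93]
[0.0013, -0.0017, -0.0017, -0.0081, 0.008]
[-0.96923444 -0.38652295 -0.00616848]
```

View pics/8.png

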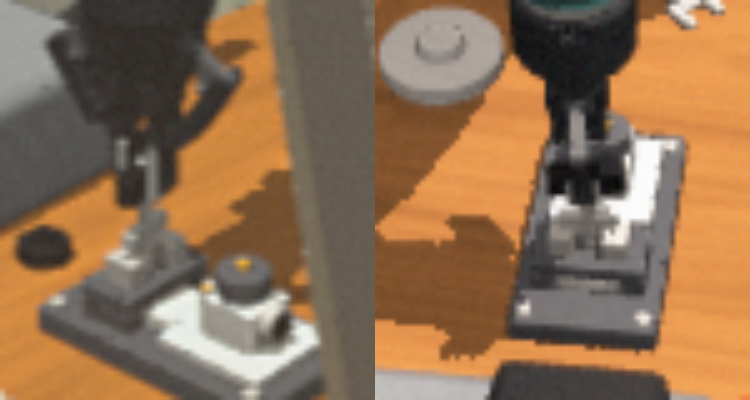

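Request:
drive_tool(motion=[[0,0,0.003,0,0.008],[0,0,0.003,0,0.008],[0,0,0.002,0,0.008],[0,0,0,0,0.008],[0,0,0,0,0.008]])

```text
clock: 10.98
tcp_pos: [0.6503, -0.1966, 0.0669]
tool_rot: [3.112, 0.408, -0.009]
ft_force: [0.3, -5.9, -8.6]
opening: 0.147
```

Request:
drive_tool(motion=[[0,0,0.001,0,0.008],[0,0,0.001,0,0.008],[0,0,0,0,0.008],[0,0,0,0,0.008],[0,0,0,0,0.008]])

```text
clock: 11.6
tcp_pos: [0.6504, -0.1967, 0.0667]
tool_rot: [3.111, 0.408, -0.008]
ft_force: [-3.5, -3.9, -2.1]
opening: 0.148
```

Request:
drive_tool(motion=[[0,0,0,0,0.045],[0,0,0,0,0.045],[0,0,0,0,0.045],[0,0,-0.01,0,0.045],[0,0,-0.04,0,0.045]])

```text
clock: 12.22
tcp_pos: [0.6503, -0.1933, 0.1139]
tool_rot: [-3.112, -0.407, 0.009]
ft_force: [1.1, -0.5, 0.3]
opening: 0.527
```

Request:
drive_tool(motion=[[0,0,-0.04,0,0.06],[0,0,-0.03,-0.17,0.06],[0,0,0,-0.17,0.06],[0,0,0,-0.17,0.06],[0,0,0,-0.17,0.06]])

```text
clock: 12.85
tcp_pos: [0.653, -0.1944, 0.1871]
tool_rot: [2.796, 1.431, 0.001]
ft_force: [-0.5, -0.5, 0.7]
opening: 0.7
```

```bash
python3 - <<'E'
from h import *
plan([0.571,-0.2016,0.12],np.radians(95),5,jaw=.06)
a,b=imaging.read_camera("side"),imaging.read_camera("scene")
im=np.hstack([cv2.resize(a[150:230,260:335],None,fx=5,fy=5),cv2.resize(b[185:265,270:345],None,fx=5,fy=5)])
cv2.imwrite("pics/9.png",im[:,:,::-1])
E
```

```text
pos [ 0.653  -0.1944  0.1871] yaw 54.21 tilt [ 1.1e-03 -4.0e-04 -1.0e+00] f [-0.49 -0.5   0.66] t 12.85 open 0.7 q [-0.38  0.39  0.08  1.26  0.    0.24]
[-0.0108, -0.0125, 0.0134, -0.1424, 0.06]
[-0.0089, -0.0139, 0.0134, -0.1424, 0.06]
[-0.0068, -0.015, 0.0134, -0.1424, 0.06]
[-0.0046, -0.0158, 0.0134, -0.1424, 0.06]
[-0.0023, -0.0163, 0.0134, -0.1424, 0.06]
```

View pics/9.png

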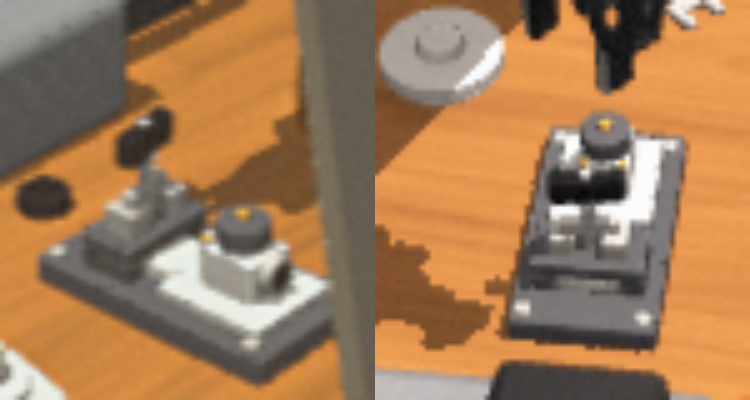

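Request:
drive_tool(motion=[[-0.011,-0.0125,0.005,-0.142,0.06],[-0.009,-0.014,0.01,-0.142,0.06],[-0.007,-0.015,0.013,-0.142,0.06],[-0.0045,-0.016,0.013,-0.142,0.06],[-0.0025,-0.0165,0.013,-0.142,0.06]])

```text
clock: 13.58
tcp_pos: [0.5696, -0.2015, 0.1321]
tool_rot: [2.129, 2.309, 0.0]
ft_force: [-0.7, -0.1, -0.4]
opening: 0.702
```

```bash
python3 - <<'E'
from h import *
plan([0.571,-0.2016,0.04],np.radians(95),4,jaw=.06)
c=imaging.calibration("wrist"); im=imaging.read_camera("wrist"); im2=im[:,:,::-1].copy()
for P in [[.571,-.2016,.076],[.651,-.1947,.113]]:
    u=proj(c,P)[0]; print(u)
cv2.imwrite("pics/w10.png",im2)
E
```

```text
pos [ 0.5696 -0.2015  0.1321] yaw 94.63 tilt [ 6.e-04 -3.e-04 -1.e+00] f [-0.67 -0.13 -0.36] t 13.57 open 0.702 q [-0.45  0.29 -0.18  1.11  0.   -0.53]
[-0.0001, 0.0004, 0.023, -0.0016, 0.06]
[-0.0001, 0.0004, 0.023, -0.0016, 0.06]
[-0.0001, 0.0004, 0.023, -0.0016, 0.06]
[-0.0001, 0.0004, 0.023, -0.0016, 0.06]
[327.21223028 208.76317629]
[327.88774052 340.05375613]
```

View pics/w10.png

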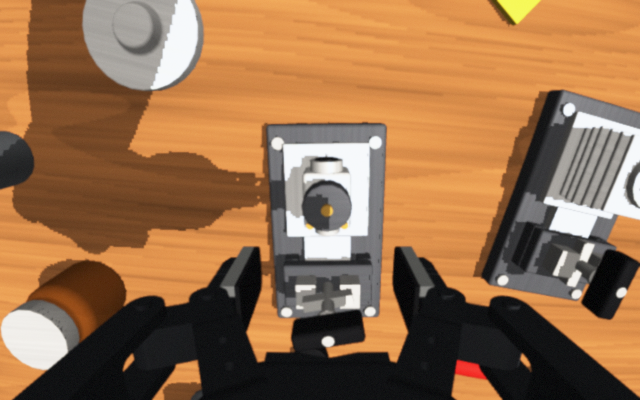

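Request:
drive_tool(motion=[[0,0.0015,0.03,-0.006,0.06],[0,0,0.03,0,0.06],[0,0,0.03,0,0.06],[0,0,0.01,0,0.06],[0,0,0,0,0.06]])

```text
clock: 14.25
tcp_pos: [0.5714, -0.2012, 0.0319]
tool_rot: [-2.126, -2.312, 0.0]
ft_force: [-0.1, -0.2, 0.3]
opening: 0.703
```

```bash
python3 - <<'E'
from h import *
plan([0.571,-0.2016,0.015],np.radians(95),1,jaw=.06)
a,b=imaging.read_camera("wrist"),imaging.read_camera("scene")
im=np.hstack([a[120:320,200:460],cv2.resize(b[175:255,270:345],None,fx=5,fy=5)[:200*2:2,::1]])
cv2.imwrite("pics/11.png",a[:,:,::-1]); cv2.imwrite("pics/11s.png",cv2.resize(b[165:265,260:360],None,fx=5,fy=5)[:,:,::-1])
E
```

```text
pos [ 0.5714 -0.2012  0.0319] yaw 94.79 tilt [-6.e-04  3.e-04 -1.e+00] f [-0.1  -0.2   0.31] t 14.25 open 0.703 q [-0.45  0.39 -0.27  0.91  0.   -0.53]
[-0.0003, -0.0005, 0.0169, -0.0037, 0.06]
```

View pics/11.png

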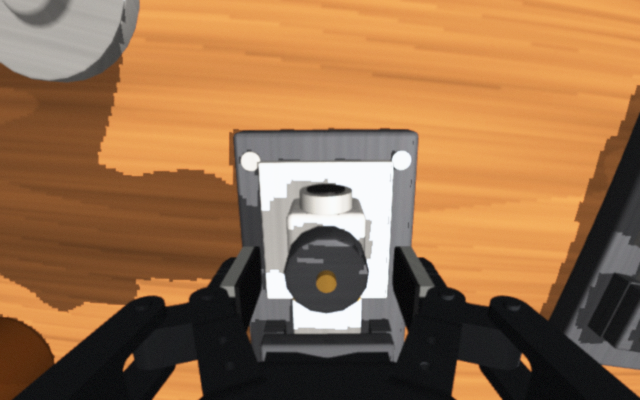

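View pics/11s.png

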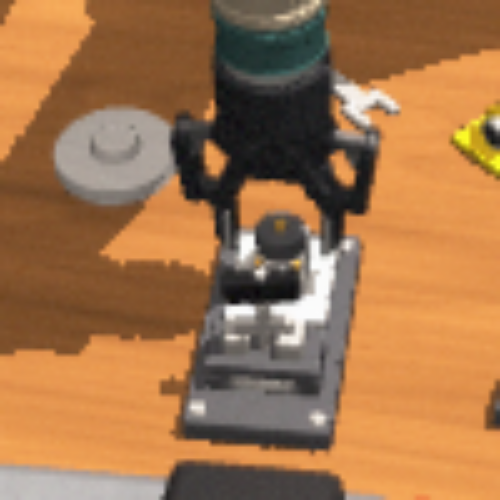

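Request:
drive_tool(motion=[[0,0,0.007,0,0.06],[0,0,0.006,0,0.06],[0,0,0.004,0,0.06],[0,0,0,0,0.045],[0,0,0,0,0.04]], force=60)

```text
clock: 14.98
tcp_pos: [0.5714, -0.2013, 0.0149]
tool_rot: [2.125, 2.314, 0.0]
ft_force: [0.4, 0.7, 0.5]
opening: 0.466
```

Request:
drive_tool(motion=[[0,0,0,0,0.025],[0,0,0,0,0.025],[0,0,0,0,0.025],[0,0,0,0,0.025],[0,0,0,0,0.025]])

```text
clock: 15.6
tcp_pos: [0.5717, -0.2017, 0.0153]
tool_rot: [2.124, 2.313, -0.0]
ft_force: [-1.6, -2.8, 2.1]
opening: 0.408
```

```bash
python3 - <<'E'
from h import *
plan([0.571,-0.2016,0.015],np.radians(95),1,jaw=.025)
a=imaging.read_camera("wrist")
cv2.imwrite("pics/12.png",a[:,:,::-1])
E
```

```text
pos [ 0.5717 -0.2017  0.0153] yaw 94.87 tilt [ 6.e-04 -7.e-04 -1.e+00] f [-1.56 -2.84  2.12] t 15.6 open 0.408 q [-0.45  0.4  -0.29  0.88 -0.   -0.53]
[0.0002, -0.0007, 0.0003, -0.0022, 0.025]
```

View pics/12.png

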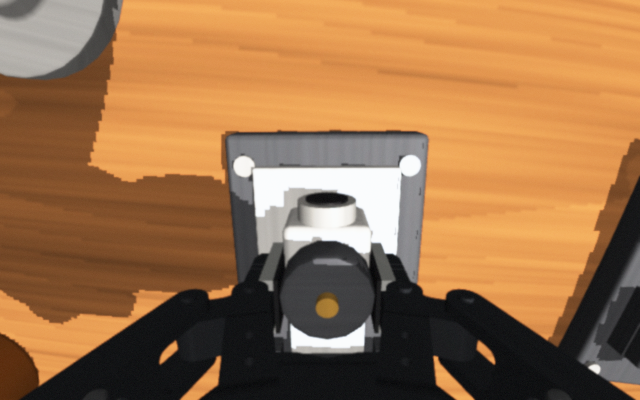

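Request:
drive_tool(motion=[[0,0,-0.0015,0,0.025],[0,-0.006,0,0,0.025],[0,-0.01,0,0,0.025],[0,-0.01,0,0,0.025],[0,0,0,0,0.025]], force=80)

```text
clock: 16.27
tcp_pos: [0.5434, -0.2031, 0.0159]
tool_rot: [-2.124, -2.312, 0.001]
ft_force: [0.6, -0.2, -5.9]
opening: 0.406
```

Request:
drive_tool(motion=[[0,-0.012,0,0,0.025],[0,-0.012,0,0,0.025],[0,-0.012,0,0,0.025],[0,0,0,0,0.025],[0,0,0,0,0.025]])

```text
clock: 16.9
tcp_pos: [0.51, -0.2069, 0.0166]
tool_rot: [2.124, 2.313, 0.001]
ft_force: [0.5, 0.2, -5.1]
opening: 0.406
```

```bash
python3 - <<'E'
from h import *
plan([0.49,-0.208,0.2],np.radians(95),1,jaw=.025)
a,b=imaging.read_camera("side"),imaging.read_camera("scene")
im=np.hstack([cv2.resize(a[150:240,260:350],None,fx=4,fy=4),cv2.resize(b[165:255,260:350],None,fx=4,fy=4)])
cv2.imwrite("pics/13.png",im[:,:,::-1])
# tray corners
for n in["scene","side"]:
    c=imaging.calibration(n)
    t=spotter.trace(n,"parts_tray")
    if t:
        m=t[0]["region"].astype(np.uint8); cn=max(cv2.findContours(m,0,2)[0],key=cv2.contourArea)
        P=np.array([atz(c,p[0],.012)[:2] for p in cn],np.float32); print(n,cv2.minAreaRect(P))
E
```

```text
pos [ 0.51   -0.2069  0.0166] yaw 94.87 tilt [ 1.e-03 -3.e-04 -1.e+00] f [ 0.5   0.25 -5.11] t 16.9 open 0.406 q [-0.5   0.32 -0.41  0.84  0.   -0.59]
[0.0006, -0.02, -0.1834, -0.0023, 0.025]
scene ((0.5211451053619385, 0.32180213928222656), (0.2745892107486725, 0.2265745997428894), 6.5389814376831055)
side ((0.5200676321983337, 0.32117927074432373), (0.27297383546829224, 0.22903405129909515), 5.956491470336914)
```

View pics/13.png

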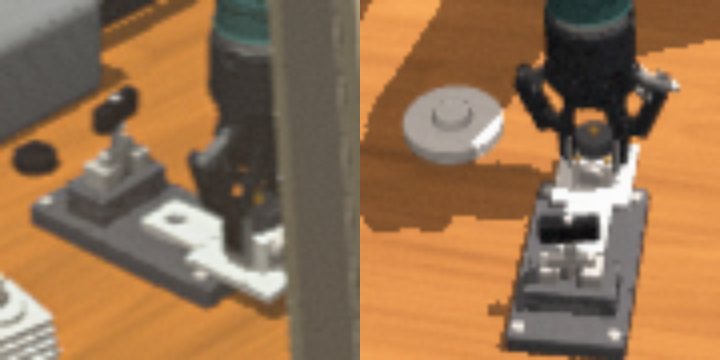

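Request:
drive_tool(motion=[[0,-0.008,-0.01,0,0.025],[0,-0.002,-0.03,0,0.025],[0,0,-0.045,0,0.025],[0,0,-0.045,0,0.025],[0,0,-0.025,0,0.025]])

```text
clock: 17.73
tcp_pos: [0.5005, -0.2082, 0.1751]
tool_rot: [2.122, 2.311, 0.001]
ft_force: [0.7, -0.2, -6.1]
opening: 0.403
```

Request:
drive_tool(motion=[[0.02,0.001,0,0,0.025],[0.035,0.003,0,0,0.025],[0.044,0.003,0,0,0.025],[0.048,0.004,0,0,0.025],[0.048,0.004,0,0,0.025]])

```text
clock: 18.35
tcp_pos: [0.4955, -0.0093, 0.1697]
tool_rot: [-2.122, -2.312, 0.002]
ft_force: [0.8, 0.2, -5.1]
opening: 0.404
```

Request:
drive_tool(motion=[[0.048,0.004,0,0,0.025],[0.048,0.004,0,0,0.025],[0.048,0.004,0,0,0.025],[0.048,0.004,0,0,0.025],[0.048,0.003,0,0,0.025]])

```text
clock: 18.98
tcp_pos: [0.4937, 0.2306, 0.1696]
tool_rot: [-2.122, -2.313, 0.005]
ft_force: [1.5, 0.6, -5.2]
opening: 0.408
```

Request:
drive_tool(motion=[[0.044,0.002,0,0,0.025],[0.03,0.002,0,0,0.025],[0.016,0.001,0,0,0.025],[0,0,0,0,0.025],[0,0,0,0,0.025]])

```text
clock: 19.6
tcp_pos: [0.4931, 0.3178, 0.1709]
tool_rot: [-2.126, -2.313, 0.003]
ft_force: [0.6, 0.5, -4.5]
opening: 0.409
```

```bash
python3 - <<'E'
from h import *
plan([0.492,0.319,0.03],np.radians(96),4,jaw=.025)
a=imaging.read_camera("wrist"); cv2.imwrite("pics/14.png",a[:,:,::-1])
b=imaging.read_camera("scene"); cv2.imwrite("pics/14s.png",cv2.resize(b[130:290,260:520],None,fx=3,fy=3)[:,:,::-1])
E
```

```text
pos [0.4931 0.3178 0.1709] yaw 94.84 tilt [-0.0013 -0.0014 -1.    ] f [ 0.59  0.55 -4.51] t 19.6 open 0.409 q [ 0.46  0.23 -0.16  1.18 -0.    0.38]
[0.0003, -0.0003, 0.0352, -0.0051, 0.025]
[0.0003, -0.0003, 0.0352, -0.0051, 0.025]
[0.0003, -0.0003, 0.0352, -0.0051, 0.025]
[0.0003, -0.0003, 0.0352, -0.0051, 0.025]
```

View pics/14.png

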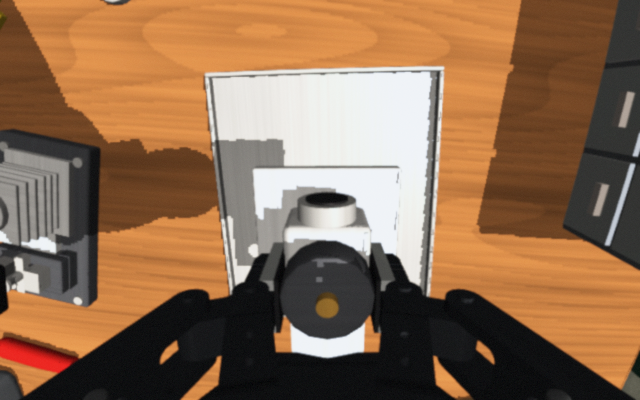

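View pics/14s.png

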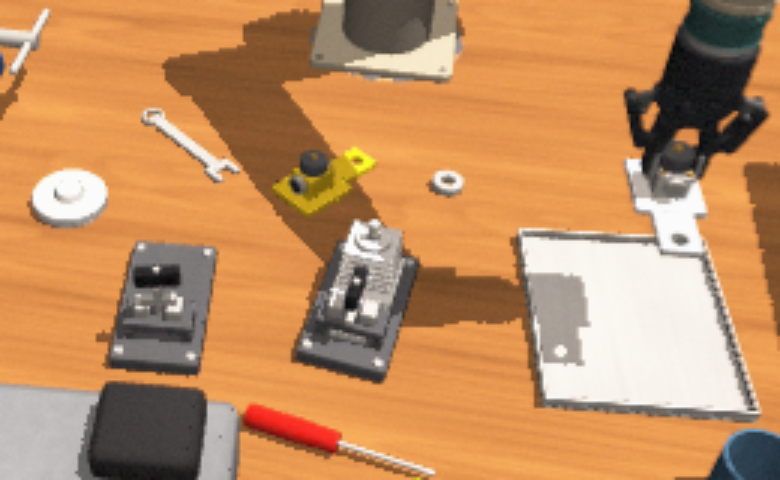

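Request:
drive_tool(motion=[[0.001,-0.001,0.025,0,0.025],[0,0,0.04,0,0.025],[0,0,0.04,0,0.025],[0,0,0.03,0,0.025],[0,0,0.012,0,0.025]])

```text
clock: 20.32
tcp_pos: [0.4913, 0.3181, 0.0225]
tool_rot: [-2.126, -2.312, 0.006]
ft_force: [-0.6, 0.1, -5.0]
opening: 0.406
```

Request:
drive_tool(motion=[[0,0,0.006,0,0.025],[0,0,0.005,0,0.025],[0,0,0.003,0,0.025],[0,0,0,0,0.025],[0,0,0,0,0.025]])

```text
clock: 20.95
tcp_pos: [0.4931, 0.3201, 0.0109]
tool_rot: [2.125, 2.314, 0.001]
ft_force: [0.5, 0.3, -5.4]
opening: 0.401
```

```bash
python3 - <<'E'
from h import *
plan([0.492,0.319,0.0],np.radians(95),1,jaw=.025)
a=imaging.read_camera("scene"); cv2.imwrite("pics/15.png",cv2.resize(a[180:290,410:530],None,fx=5,fy=5)[:,:,::-1])
E
```

```text
pos [0.4931 0.3201 0.0109] yaw 94.89 tilt [ 8.e-04  5.e-04 -1.e+00] f [ 0.55  0.32 -5.37] t 20.95 open 0.401 q [ 0.47  0.38 -0.33  0.86  0.    0.38]
[-0.001, -0.0012, 0.0109, -0.002, 0.025]
```

View pics/15.png

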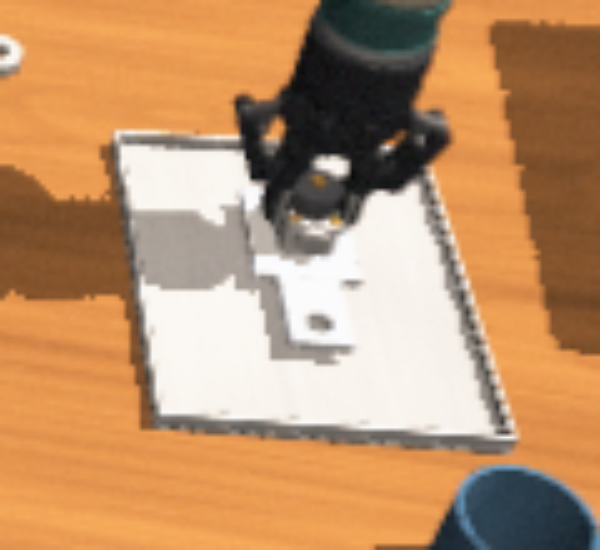

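Request:
drive_tool(motion=[[0,0,0.004,0,0.025],[0,0,0.003,0,0.025],[0,0,0.002,0,0.025],[0,0,0.001,0,0.025],[0,0,0,0,0.025]])

```text
clock: 21.62
tcp_pos: [0.4927, 0.3198, 0.0003]
tool_rot: [-2.125, -2.314, 0.0]
ft_force: [-0.8, 0.4, -5.1]
opening: 0.406
```

Request:
drive_tool(motion=[[0,0,0.001,0,0.025],[0,0,0.001,0,0.025],[0,0,0,0,0.025],[0,0,0,0,0.025],[0,0,0,0,0.025]])

```text
clock: 22.25
tcp_pos: [0.493, 0.32, -0.0007]
tool_rot: [2.125, 2.314, 0.001]
ft_force: [-3.5, -0.4, 5.6]
opening: 0.407
```

Plate has landed on the tray floor (the force reversed). Releasing and retreating.

Request:
drive_tool(motion=[[0,0,-0.0005,0,0.04],[0,0,0,0,0.06],[0,0,0,0,0.06],[0,0,0,0,0.06],[0,0,-0.01,0,0.06]])

```text
clock: 22.88
tcp_pos: [0.4918, 0.3194, 0.0084]
tool_rot: [-2.124, -2.313, 0.003]
ft_force: [-0.5, -0.9, -0.4]
opening: 0.706
```

Request:
drive_tool(motion=[[0,0,-0.03,0,0.06],[0,0,-0.045,0,0.06],[0,0,-0.045,0,0.06],[0,0,-0.045,0,0.06],[0,0,0,0,0.06]])

```text
clock: 23.5
tcp_pos: [0.4962, 0.3216, 0.1797]
tool_rot: [2.122, 2.311, 0.016]
ft_force: [0.7, -0.4, 0.9]
opening: 0.699
```

Request:
drive_tool(motion=[[0,-0.03,0,0,0.06],[0,-0.03,0,0,0.06],[0,-0.03,0,0,0.06],[0,0,0,0,0.06],[0,0,0,0,0.06]])

```text
clock: 24.12
tcp_pos: [0.4034, 0.3122, 0.1737]
tool_rot: [2.125, 2.314, 0.001]
ft_force: [0.7, 0.1, -0.1]
opening: 0.699
```

```bash
python3 - <<'E'
from h import *
plan([0.492,0.319,0.0],np.radians(95),1,jaw=.025)
a=imaging.read_camera("scene"); cv2.imwrite("pics/16.png",cv2.resize(a[180:290,290:530],None,fx=3.3,fy=3.3,interpolation=2)[:,:,::-1])
a=imaging.read_camera("side"); cv2.imwrite("pics/16d.png",cv2.resize(a[150:370,80:350],None,fx=2.7,fy=2.7,interpolation=2)[:,:,::-1])
c=imaging.calibration("wrist");a=imaging.read_camera("wrist"); cv2.imwrite("pics/16w.png",a[:,:,::-1])
for n in("wrist","scene","side"):
    for d in spotter.landmark_of(n,"carb_plate"): print(n,round(d["confidence"],2),atz(imaging.calibration(n),d["location"],.004))
E
```

```text
pos [0.4034 0.3122 0.1737] yaw 94.88 tilt [ 5.e-04  1.e-04 -1.e+00] f [ 0.7   0.06 -0.1 ] t 24.12 open 0.699 q [ 0.53  0.09 -0.32  1.16 -0.    0.45]
[-0.0008, 0.0888, 0.1737, -0.002, 0.025]
wrist 0.86 [0.49096562 0.32069992 0.004     ]
scene 0.9 [0.49958476 0.32396778 0.004     ]
scene 0.74 [ 0.49606511 -0.6621332   0.004     ]
scene 0.62 [ 0.37301164 -0.06852662  0.004     ]
side 0.87 [0.50820895 0.31481341 0.004     ]
side 0.61 [ 0.37088977 -0.06716898  0.004     ]
```

View pics/16.png

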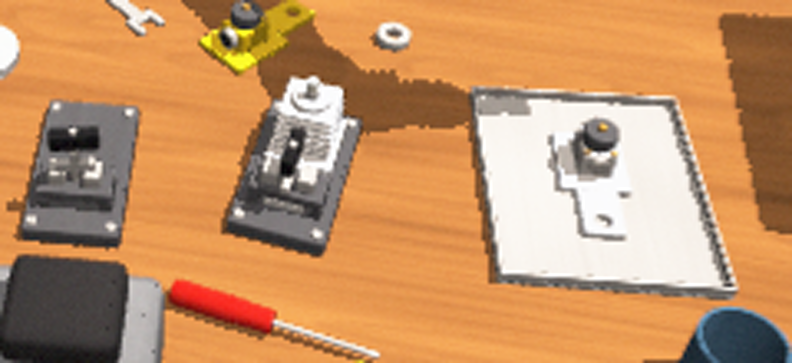

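View pics/16d.png

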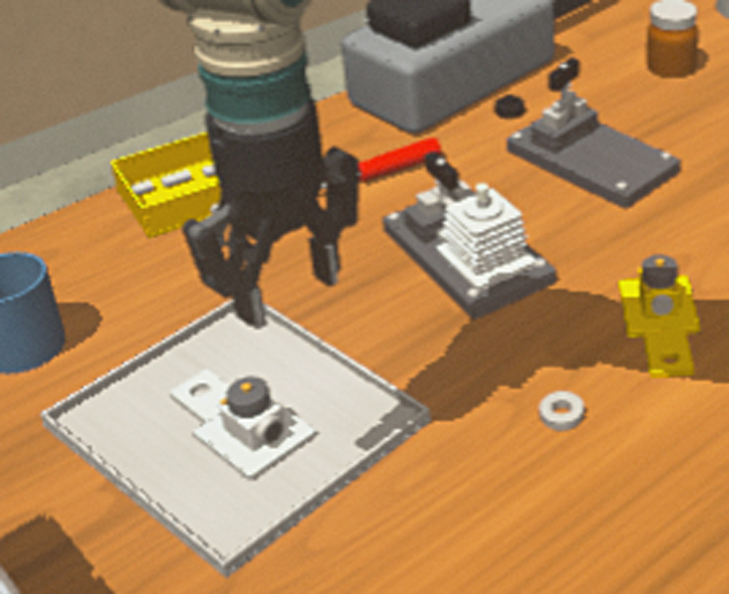

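View pics/16w.png

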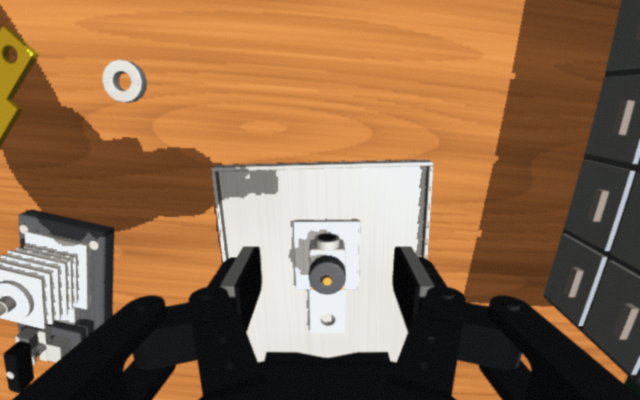

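The plate lies flat in the middle of the tray, the carburettor's plunger is still latched up, the cylinder is undisturbed and the gripper is clear.

```bash
python3 -c "
from bench import workorder
print(workorder.sign_off())"
```

```text
the job is handed in; nothing more can be done
None
```

I latched the carburettor's plunger up, drew its plate out and set it down flat in the middle of the parts tray. I handed the job in at about 24 s of the 58 s allowed. No verdict is reported.

**What I did:** I lifted the T-handle about 24 mm, twisted it about 80° and let it settle on the collar. With the fingers clear, I gripped the carburettor across y and drew the plate out 61 mm level before lifting it. I lowered it into the tray until the force reversed, opened the fingers and backed away.

**Last checks:**
- **Carburettor plate:** all three cameras show it flat and well inside the rim. The wrist view puts it at about (0.491, 0.321) m, with the tray's centre at about (0.521, 0.322) m.
- **Plungers:** the carburettor's looks raised and twisted in the pictures. The cylinder's plunger and plate look untouched.
- **Contact:** the force on the tool was below 1 N, so nothing was being touched.

**What disagreed or went wrong:**
- **First grasp:** the first close on the handle slid off its top, with about 6 N of contact. The real fingertips sit about 24 mm behind the reported TCP, so I regripped that much lower and allowed for it from then on.
- **Plate position:** the landmark finder's scene and side readings differed from the wrist's by 9 to 18 mm, still well inside the tray.
- **Joint lifts:** these cannot be read directly, so I judged them from the pictures, the tool heights and the forces.

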